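# Bolt down the watch inspection slide and bring the movement to its click stop

### The arm

A 7-joint arm with a two-finger parallel gripper is mounted at the origin on the work surface. World frame = base frame: x ahead of the robot, y to its left, z up, the work surface at z = 0. Lengths are in m, angles in rad, forces in N, time in s.
With the tool pointing down it reaches from about 0.4 to 0.85 m from the base axis. Payload 10.4 kg.
Tool frame: the origin (TCP) lies between the finger pads; the fingertips stand 11 mm ahead of it and the grasp point (between the pads) lies 8 mm behind it; x points along the fingers, y is the direction in which the jaws open and shut, and the axes are right-handed (so a half turn about x gives the same grasp; the last joint's range is limited). The gripper opens to 87 mm and grips with 3 to 60 N. Pads are 19 mm wide; open, the fingers measure 117 mm over their backs; the gripper's body (75 mm by 190 mm) begins 51 mm behind the grasp point.
Start: joints at [-1.345, 0.332, -0.065, 1.46, 0.022, 1.35, -0.088], TCP at [0.154, 0.606, 0.234] pointing down, gripper open.
Joint ranges: [-2.6, 2.6], [-0.5, 2.12], [-1.47, 1.34], [0.16, 2.42], [-1.27, 4.41], [0.06, 2.06], [-2.6, 2.6]. Speed limits (rad/s): [2.22, 2.22, 2.79, 2.79, 3.14, 3.14, 3.14].

### API

Orientations are given as a unit quaternion [x, y, z, w].
In Python, from bench import r, cams, ticket gives the robot as it stands. The module is installed in compiled form; this text tells all that it offers.
- The arm moves only by the tool drive_tool, never from a script. Its argument "moves" is text: rows parted by semicolons, each of 5 numbers parted by spaces: the shift along the world's x, y, z in m, then the turn about the world's z in degrees, then the closure, from 0 (fully open) to 1 (shut). In form: x y z twist grip; .... A call has 1 to 20 rows; each row shifts and turns the commanded pose from where the row before left it; what a row does not reach is not made up. A row lasts 1/8 s, in which the tool goes at most 62.5 mm and 10.7 degrees, less where a joint would pass 70% of its speed; a pose out of reach is approached as far as the arm can. A call is refused whole if a number of a shift passes 0.0625 or a number of a turn 10.7, either way. A call with a gripper value outside its range is refused whole. The fingers move at their own pace and stop on an object; "newtons" is the grip in N (left out, the last holds). Time passes only in rows, so rows that do not move let the fingers close. It gives the time, the measured TCP pose, the force and the opening at its end, in the units of the state.
- r.read_state(): the state, without advancing time (a new reading comes with each control period).
- cams.camera(name): name is "side" or "top"; returns a dict with "color" (384x512x3 uint8, red, green, blue), "fx", "fy", "cx", "cy" (pixels), "extrinsics" (4x4, takes a point from camera to world coordinates). Camera axes: x right, y down, z forward; pixel columns grow to the right and rows downward; lengths in m; the calibration is good to about 2 mm. A picture is of the moment at which its call begins. There is no depth.
- ticket.close_job(): hands the job in, once; it reports no verdict.
The state is a dict: "time": time; "joint_positions": joint angles; "joint_vel": joint speeds; "joint_torque": joint torques, N m; "ee_pos": TCP position; "eef_rot": TCP orientation; "ft_force": force on the tool from outside, world axes, zero at the start; "torque": the same for the moment, N m; "width": finger opening in m.
Only numpy, scipy, OpenCV 4.12 (cv2) and the standard library are available. Lean on these libraries where they do the work, as an engineer would, in place of code of your own. Each camera call takes 0.05 s, during which the arm holds its last target.

### The job

Bolt the watch inspection slide down by turning first the red and then the blue wing bolt clockwise to its stop, then take the orange knob of the carriage between the fingers and slide the watch movement along the rail until the carriage's ball clicks into the notch. Finish while still holding the knob there, between the fingers, with the ball sitting in the notch. Leave the tubs, the tools and the other things on the bench where they are.

Things in the scene. Friction and masses are not known exactly. Their poses are not given: they have to be found in the camera images.
- slide: fixed slide: grey plate 180 x 470 x 12 mm (x -50 to +130, y -235 to +235) with a steel rail (y -155 to +155, 34 mm high) topped by a brass strip. Origin on the table under mid-rail; y along the rail the way the carriage must travel, x across it to the black lamp bar (centre x = 112, 300 long, top 79 mm high), z up. Bolts stand at y = -205 and +205 mm on the rail's line; which end is red varies
- carriage_knob (a point): centre of the upright round orange knob on the aluminium carriage: 24 mm diameter, spans 62 to 90 mm above the table; the carriage's flat top is 56 mm high. Carriage 50 mm long along the rail, 60 mm across, watch movement in a green holder on the lamp side (to 64 mm high). Axes as the slide's. It runs only along the rail, with 2 to 3 N of drag
- carriage (a joint): carriage position in m: 0 = knob at slide y -100 mm, 0.200 = far end, y +100 mm; starts at 0 to 0.04. The notch, a 12 mm gap in the brass strip, lies anywhere from 0.120 to 0.165. There the carriage centres itself and is held both ways; leaving takes a push of 15 to 20 N, so a rise of about 8 N in the push means the notch is found (drag alone can swing by 5 N)
- ball (a joint): drop of the carriage's spring-loaded detent ball (14 mm diameter, under the knob) in m: 0 to 0.0006 while it rides on the brass strip, 0.0033 to 0.0043 when seated in the notch
- bolt_red (a joint): red wing bolt, turn in rad seen clockwise from above: starts slack at 0 to 0.5, end stop (bolted home) at 1.4, when its wing lies along the rail; stiff enough to stay where left (about 0.05 N m). It only turns, it does not rise or sink
- bolt_red_wing (a point): point on the red bolt's axis, 40 mm above the table, where the wing is pinched. The wing is an upright bar 40 mm long (along this point's x axis, which turns with the bolt), 10 mm thick (along y), from 26 to 50 mm above the table; under it a 12 mm post and a 28 mm steel collar up to 18 mm height
- bolt_blue (a joint): blue wing bolt, as the red one: 0 to 0.5 at the start, end stop at 1.4 clockwise from above
- bolt_blue_wing (a point): same point on the blue bolt, same sizes and axes as for the red one
- tub_red: red lidded parts tub, 60 mm wide, 23 mm high, on the robot's side of the slide; bystander. Origin at its underside
- tub_blue: blue lidded parts tub, 60 mm wide, 23 mm high, on the robot's side; bystander. Origin at its underside
- tub_green: green lidded parts tub, 52 mm wide, 23 mm high, beyond the lamp; bystander. Origin at its underside
- cushion: black round watch case cushion, 94 mm wide, 30 mm high, beyond the lamp; bystander. Origin at its underside
- dome: clear dust dome with a blue knob, 80 mm wide, 61 mm high, beyond the lamp; bystander. Origin at its underside
- driver: small screwdriver with a yellow handle, 130 mm long along its x axis, lying on the robot's side; bystander
- tweezers: steel tweezers, 120 mm long along their x axis, lying on the robot's side; bystander

How it is judged:
By the outcome, as a careful person would: the job done as asked, in the order asked, and still so for the second after the job is handed in, while the arm keeps its last pose, push and grip.
It also fails if it takes over 61 s, if anything falls off the work surface, if the arm or the gripper's body presses on something with over 40 N, if the wrist force passes 120 N, or if a joint passes its speed limit or range.

## Working session

There is one attempt and no reset: what is moved stays moved. The work goes in short steps, Python scripts to look and compute and a tool call to move; the robot and the scene stay as the last step left them, time stands still between calls to the robot, and variables do not carry over. Pictures are saved under pics/ and viewed, and the job is handed in when it is done.

Besides the shell and the picture viewer there is one more tool, called as name(argument=value, ...), one argument or row to a line, values as JSON. drive_tool: Moves the arm, as the interface text tells. Its arguments: {"type":"object","properties":{"moves":{"type":"string"},"newtons":{"type":"number"}},"required":["moves"]}

```bash
mkdir -p pics; python3 - <<'E'
from bench import r,cams
import cv2,numpy as np
s=r.read_state();print({k:np.round(v,3).tolist() for k,v in s.items()})
for n in("side","top"):
    c=cams.camera(n);cv2.imwrite(f"pics/{n}0.png",c["color"][:,:,::-1]);print(n,c["fx"],c["fy"],c["cx"],c["cy"],np.round(c["extrinsics"],4).tolist())
    np.savez(f"{n}0.npz",**c)
E
```

```text
{'time': 0.0, 'joint_positions': [-1.345, 0.333, -0.065, 1.461, 0.022, 1.35, -0.088], 'joint_vel': [0.001, 0.001, -0.001, 0.002, 0.001, 0.0, 0.001], 'joint_torque': [0.0, -62.325, 0.025, -38.989, -0.061, 0.04, 0.0], 'ee_pos': [0.154, 0.605, 0.233], 'eef_rot': [0.087, 0.702, -0.088, 0.702], 'ft_force': [-0.314, -0.168, -1.182], 'torque': [0.019, 0.007, 0.042], 'width': 0.087}
side 470.2638706699158 470.2638706699158 245.96899387172522 193.98250552503129 [[0.9111, -0.193, 0.3642, 0.216], [-0.4118, -0.4601, 0.7866, -0.7132], [0.0157, -0.8667, -0.4986, 0.5657], [0.0, 0.0, 0.0, 1.0]]
top 476.22858641943446 476.22858641943446 258.514409317996 195.69446730226042 [[0.0144, -0.9817, 0.19, 0.405], [-0.9999, -0.0124, 0.0117, 0.0047], [-0.0092, -0.1902, -0.9817, 1.0644], [0.0, 0.0, 0.0, 1.0]]
```

View pics/side0.png

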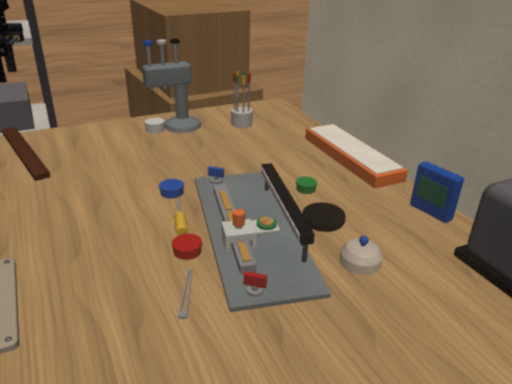

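View pics/top0.png

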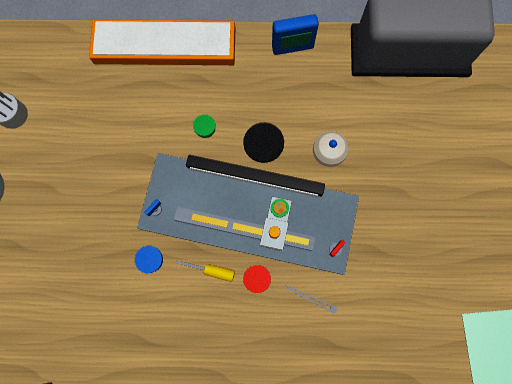

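The top view shows the red bolt at about (338,248), the blue bolt at (153,208), the knob at (274,232) and a gap in the brass strip near (230,223). Next I'll measure these.

```bash
cat > h.py <<'E'
import cv2,numpy as np
def ray(c,u,v):
    E=c["extrinsics"];d=E[:3,:3]@np.array([(u-c["cx"])/c["fx"],(v-c["cy"])/c["fy"],1]);return E[:3,3],d/np.linalg.norm(d)
def onz(c,u,v,z):
    o,d=ray(c,u,v);return o+d*(z-o[2])/d[2]
def tri(c1,p1,c2,p2):
    o1,d1=ray(c1,*p1);o2,d2=ray(c2,*p2)
    t=np.linalg.lstsq(np.c_[d1,-d2],o2-o1,rcond=None)[0]
    a=o1+d1*t[0];b=o2+d2*t[1];return (a+b)/2,np.linalg.norm(a-b)
def blobs(img,lo,hi,roi,minA=15):
    h=cv2.cvtColor(img,cv2.COLOR_RGB2HSV)
    m=np.zeros(h.shape[:2],np.uint8)
    x0,y0,x1,y1=roi;m[y0:y1,x0:x1]=cv2.inRange(h,np.array(lo),np.array(hi))[y0:y1,x0:x1]
    n,l,st,ce=cv2.connectedComponentsWithStats(m)
    out=[]
    for i in range(1,n):
        if st[i,4]>=minA:
            cs=cv2.findContours((l==i).astype(np.uint8),0,1)[0][0]
            out.append((st[i,4],ce[i].round(1),[np.round(k,1) for k in cv2.minAreaRect(cs)],st[i,:4].tolist()))
    return out
E
python3 - <<'E'
from h import *
T=dict(np.load("top0.npz"));S=dict(np.load("side0.npz"))
for n,c,roi in(("top",T,(130,145,365,280)),("side",S,(160,150,330,310))):
    for k,lo,hi in(("red",(0,170,90),(4,255,255)),("redhi",(172,170,90),(180,255,255)),("orange",(5,180,150),(17,255,255)),("yellow",(18,120,120),(30,255,255)),("blue",(105,150,60),(125,255,255))):
        for b in blobs(c["color"],lo,hi,roi):print(n,k,b)
im=T["color"][140:285,130:370,::-1];cv2.imwrite("pics/topz.png",cv2.resize(im,None,fx=3.3,fy=3.3,interpolation=cv2.INTER_CUBIC))
im=S["color"][155:305,160:330,::-1];cv2.imwrite("pics/sidez.png",cv2.resize(im,None,fx=4,fy=4,interpolation=cv2.INTER_CUBIC))
E
```

```text
top red (np.int32(78), array([337.3, 247.7]), [array([337.2, 247.7]), array([ 4.3, 17.9]), np.float64(39.3)], [331, 240, 14, 16])
top red (np.int32(319), array([256.7, 273.2]), [array([256.5, 272. ]), array([14., 27.]), np.float64(90.0)], [243, 265, 28, 15])
top orange (np.int32(15), array([280.9, 210.1]), [array([281., 210.]), array([4., 4.]), np.float64(0.0)], [279, 208, 5, 5])
top yellow (np.int32(11609), array([243.3, 214.2]), [array([247., 212.]), array([134., 234.]), np.float64(90.0)], [130, 145, 235, 135])
top yellow (np.int32(88), array([279.4, 207.2]), [array([279.5, 207.5]), array([11., 11.]), np.float64(90.0)], [274, 202, 12, 12])
top yellow (np.int32(237), array([209.5, 220.1]), [array([209.5, 220.1]), array([36.3,  6.5]), np.float64(12.1)], [192, 214, 36, 14])
top yellow (np.int32(193), array([247.4, 228.5]), [array([247.4, 228.5]), array([30.1,  6.6]), np.float64(13.0)], [233, 223, 30, 13])
top yellow (np.int32(80), array([274.3, 231.4]), [array([274.5, 231.5]), array([9., 9.]), np.float64(90.0)], [270, 227, 10, 10])
top yellow (np.int32(149), array([296.6, 239.4]), [ar
[... 824 characters left out ...]
]), np.float64(71.6)], [221, 191, 10, 19])
side yellow (np.int32(287), array([180.2, 222.2]), [array([179.9, 221.7]), array([22.7, 13.8]), np.float64(77.5)], [174, 210, 15, 25])
side yellow (np.int32(27), array([229.6, 215.1]), [array([229. , 215.5]), array([7., 4.]), np.float64(90.0)], [227, 212, 5, 8])
side yellow (np.int32(34), array([269.3, 221.8]), [array([268.8, 222.3]), array([4.2, 9.2]), np.float64(45.0)], [264, 218, 10, 7])
side yellow (np.int32(126), array([243.5, 251.1]), [array([243.5, 251. ]), array([18.7,  6.6]), np.float64(71.6)], [238, 242, 12, 19])
side blue (np.int32(200), array([171.1, 185.1]), [array([171., 185.]), array([10., 22.]), np.float64(90.0)], [160, 180, 23, 11])
```

```bash
sleep 1
```

```text
(no output)
```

View pics/topz.png

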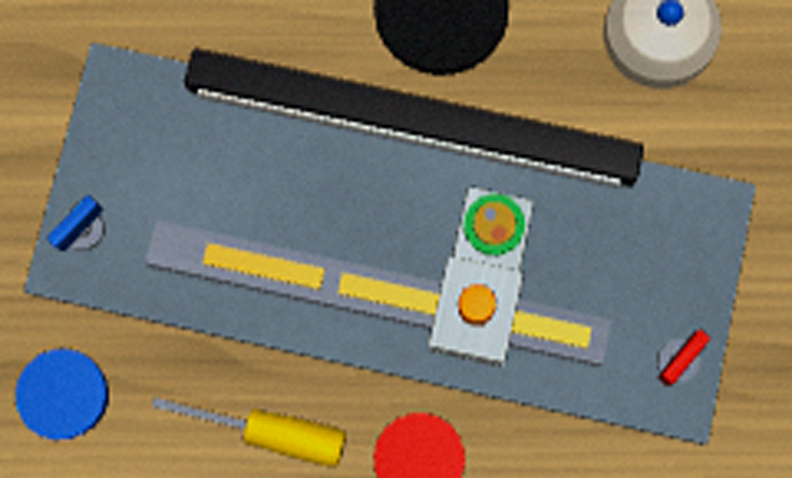

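View pics/sidez.png

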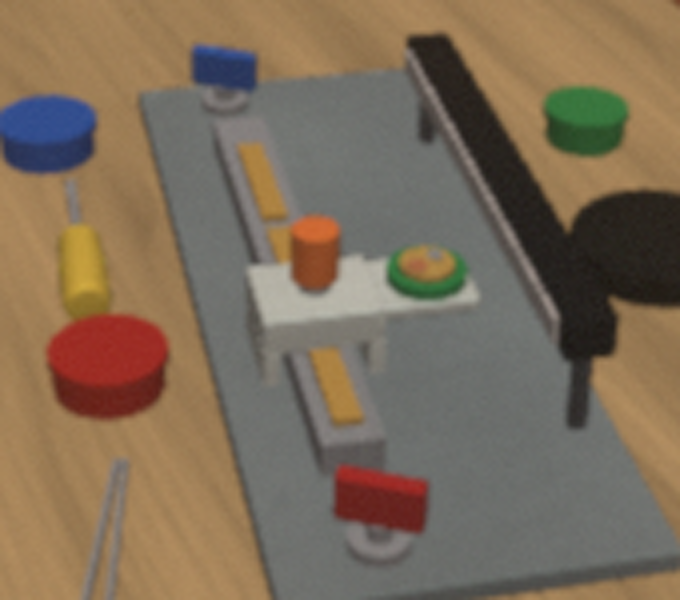

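```bash
python3 - <<'E'
from h import *
np.set_printoptions(precision=4,suppress=True)
T=dict(np.load("top0.npz"));S=dict(np.load("side0.npz"))
f=lambda u,v,z:onz(T,u,v,z)
a=f(209.5,220.1,.035);b=f(296.6,239.4,.035);d=b-a;print("strip dir (toward red)",d,np.degrees(np.arctan2(d[1],d[0])))
R=f(337.3,247.7,.048);B=f(151.8,207.3,.048);print("R,B",R,B,np.linalg.norm(R-B))
print("tri",tri(T,(337.3,247.7),S,(254.8,277)),tri(T,(151.8,207.3),S,(216,172)))
K=f(274.3,231.5,.09);print("knob",K, tri(T,(274.3,231.5),S,(238.5,212.5)))
# dirs of wings
for n,c,img,lo,hi,roi in(("red",R,0,(0,170,90),(4,255,255),(320,230,355,265)),("blue",B,0,(100,120,60),(130,255,255),(135,190,165,225))):
    h=cv2.cvtColor(T["color"],cv2.COLOR_RGB2HSV);m=cv2.inRange(h,np.array(lo),np.array(hi));x0,y0,x1,y1=roi
    vs,us=np.nonzero(m[y0:y1,x0:x1]);P=np.array([f(u+x0,v+y0,.048)[:2] for u,v in zip(us,vs)])
    w,V=np.linalg.eigh(np.cov(P.T));q=V[:,1];print(n,len(P),P.mean(0),"len",np.sqrt(12*w),"axis deg",np.degrees(np.arctan2(q[1],q[0])))
# gap
y=(R-B)[:2]*-1;y/=np.linalg.norm(y);O=(R+B)[:2]/2;x=np.array([y[1],-y[0]]);print("y",y,np.degrees(np.arctan2(y[1],y[0])),"O",O)
loc=lambda p:np.array([(p[:2]-O)@x,(p[:2]-O)@y])
print("knob loc",loc(K),"gap loc",loc(f(230.5,224.5,.035)),"edges",loc(f(227.8,224,.035)),loc(f(233,224.5,.035)), "rail ends", loc(f(175,213,.034)),loc(f(314,243,.034)))
for u,v in((157,153.5),(358,196),(345,274),(137.5,228.5)):print("corner",loc(f(u,v,.012)))
E
```

```text
strip dir (toward red) [-0.0396 -0.1899  0.    ] -101.77895186532362
R,B [ 0.4913 -0.1523  0.048 ] [0.5732 0.2479 0.048 ] 0.4084141463004404
tri (array([ 0.493 , -0.1535,  0.0433]), np.float64(0.002841422953660028)) (array([0.5774, 0.2501, 0.0357]), np.float64(0.004547936242825834))
knob [ 0.5192 -0.0172  0.09  ] (array([ 0.5211, -0.0178,  0.0876]), np.float64(0.00347760514365889))
red 78 [ 0.4914 -0.1522] len [0.009  0.0391] axis deg 140.43268830151814
blue 101 [0.5748 0.2479] len [0.0134 0.0406] axis deg 135.71719096275376
y [0.2006 0.9797] 78.426682872626 O [0.5323 0.0478]
knob loc [ 0.0002 -0.0663] gap loc [0.0014 0.0302] edges [0.0012 0.0362] [0.0025 0.0248] rail ends [0.0002 0.1549] [ 0.0008 -0.1551]
corner [0.1278 0.2343]
corner [ 0.128  -0.2331]
corner [-0.0485 -0.2359]
corner [-0.049   0.2327]
```

```bash
cat >> h.py <<'E'
def st():
    from bench import r
    from scipy.spatial.transform import Rotation as Ro
    s=r.read_state();M=Ro.from_quat(s["eef_rot"]).as_matrix()
    print("t",round(s["time"],2),"tcp",np.round(s["ee_pos"],4),"app",np.round(M[:,0],3),"jaw deg",round(float(np.degrees(np.arctan2(M[1,1],M[0,1]))),1),"F",np.round(s["ft_force"],1),"M",np.round(s["torque"],2),"w",round(float(s["width"]),4),"q",np.round(s["joint_positions"],2))
E
python3 -c "from h import *;st()"
```

```text
t 0.1 tcp [0.1538 0.6055 0.2329] app [-0.    -0.001 -1.   ] jaw deg 75.7 F [-0.  -0.1  0.3] M [-0.03  0.05  0.  ] w 0.0873 q [-1.34  0.33 -0.06  1.46  0.02  1.35 -0.09]
```

drive_tool(
  moves="0.0425 -0.0425 0 0 0.5; 0.0425 -0.0425 0 0 0.5; 0.0425 -0.0425 0 0 0.5; 0.0425 -0.0425 0 0 0.5; 0.0425 -0.0425 0 0 0.5; 0.0425 -0.0425 0 0 0.5; 0.008 -0.0503 0 -2.5 0.5; 0.008 -0.0503 0 -2.5 0.5; 0.008 -0.0503 0 -2.5 0.5; 0.008 -0.0503 0 -2.5 0.5; 0.008 -0.0503 0 -2.5 0.5; 0.008 -0.0503 0 -2.5 0.5; 0.008 -0.0503 0 -2.5 0.5; 0.008 -0.0503 0 -2.5 0.5; 0.008 -0.0503 0 -2.5 0.5; 0.008 -0.0503 0 -2.5 0.5; 0 0 0 0 0.5; 0 0 0 0 0.5",
  newtons=25,
)

```text
time: 2.35
ee_pos: [0.4887, -0.1517, 0.2332]
eef_rot: [0.237, 0.666, -0.237, 0.666]
ft_force: [0.3, 0.6, -0.4]
width: 0.0439
```

```bash
python3 -c "from h import *;st()"
```

```text
t 2.35 tcp [ 0.4887 -0.1517  0.2332] app [-0.001  0.    -1.   ] jaw deg 50.8 F [ 0.3  0.6 -0.4] M [-0.01 -0.05 -0.04] w 0.0439 q [-0.42  0.07  0.67  1.79 -0.05  1.3   1.15]
```

drive_tool(
  moves="0.0025 -0.0013 -0.05 0 0.5; 0 0 -0.05 0 0.5; 0 0 -0.05 0 0.5; 0 0 0 0 0.5; 0 0 0 0 0.5",
)

```text
time: 2.98
ee_pos: [0.4924, -0.153, 0.0853]
eef_rot: [0.237, 0.666, -0.237, 0.667]
ft_force: [0.2, -0.9, 0.9]
width: 0.0432
```

```bash
cat > snap.py <<'E'
import sys
from h import *
from bench import cams
st()
n=sys.argv[1];ims=[]
for k in("top","side"):
    c=cams.camera(k);np.savez(f"{k}_{n}.npz",**c)
    im=c["color"][:,:,::-1]
    im=im[140:285,130:330+40] if k=="top" else im[120:310,120:330]
    ims.append(cv2.resize(im,(400,int(400*im.shape[0]/im.shape[1])),interpolation=cv2.INTER_CUBIC))
H=max(i.shape[0] for i in ims)
cv2.imwrite(f"pics/{n}.png",np.hstack([np.vstack([i,np.zeros((H-i.shape[0],400,3),np.uint8)]) for i in ims]))
E
python3 snap.py a1
```

```text
t 2.98 tcp [ 0.4924 -0.153   0.0853] app [ 0.002  0.    -1.   ] jaw deg 50.8 F [ 0.2 -0.9  0.9] M [-0.11 -0.    0.  ] w 0.0432 q [-0.36  0.27  0.66  1.95 -0.19  0.99  1.27]
```

View pics/a1.png

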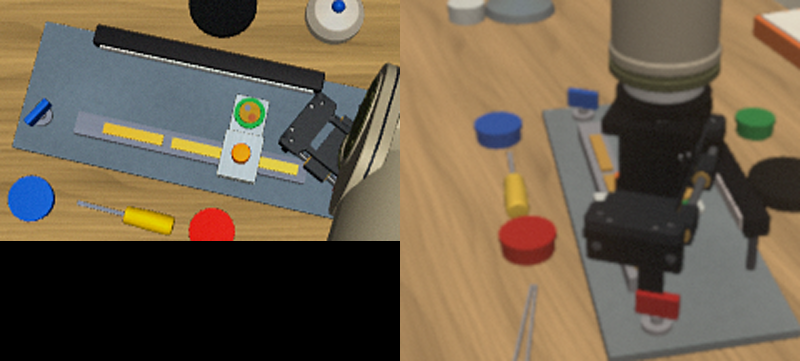

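The fingers hang in line above the red wing (side view, around (655,300)), with their tips clear of the lamp and rail. I'll descend and pinch.

drive_tool(
  moves="-0.001 0 -0.025 0 0.5; 0 0 -0.025 0 0.5; 0 0 0 0 0.5; 0 0 0 0 1; 0 0 0 0 1; 0 0 0 0 1; 0 0 0 0 1",
  newtons=25,
)

```text
time: 3.95
ee_pos: [0.4911, -0.153, 0.034]
eef_rot: [0.238, 0.666, -0.237, 0.666]
ft_force: [7.8, 9.3, -1.0]
width: 0.0115
```

```bash
python3 -c "from h import *;st()"
```

```text
t 3.95 tcp [ 0.4911 -0.153   0.034 ] app [ 0.001  0.001 -1.   ] jaw deg 50.8 F [ 7.8  9.3 -1. ] M [ 2.37 -1.89 -0.01] w 0.0115 q [-0.33  0.35  0.63  1.98 -0.26  0.89  1.32]
```

drive_tool(
  moves="0 0 0 0 1; 0 0 0 0 1; 0 0 0 0 1",
)

```text
time: 4.32
ee_pos: [0.4915, -0.1525, 0.034]
eef_rot: [0.238, 0.666, -0.237, 0.667]
ft_force: [3.4, 4.1, 2.0]
width: 0.0097
```

```bash
python3 -c "from h import *;st()"
```

```text
t 4.33 tcp [ 0.4915 -0.1525  0.034 ] app [ 0.002  0.001 -1.   ] jaw deg 50.8 F [3.4 4.1 2. ] M [ 0.96 -0.72 -0.1 ] w 0.0097 q [-0.33  0.35  0.63  1.98 -0.26  0.89  1.32]
```

drive_tool(
  moves="0 0 0 -7 1; 0 0 0 -7 1; 0 0 0 -7 1; 0 0 0 -7 1; 0 0 0 -7 1; 0 0 0 -7 1; 0 0 0 -7 1; 0 0 0 -6 1; 0 0 0 0 1; 0 0 0 0 1",
)

```text
time: 5.58
ee_pos: [0.4927, -0.152, 0.0341]
eef_rot: [0.519, 0.481, -0.517, 0.482]
ft_force: [9.2, 4.8, -3.3]
width: 0.0096
```

```bash
python3 -c "from h import *;st()"
```

```text
t 5.58 tcp [ 0.4927 -0.152   0.0341] app [ 0.004  0.001 -1.   ] jaw deg -4.2 F [ 9.2  4.8 -3.3] M [ 1.   -1.88 -0.05] w 0.0096 q [-0.49  0.4   0.83  1.99 -0.38  0.9   0.46]
```

drive_tool(
  moves="0.0005 0.0005 0 -3 1; 0 0 0 -3 1; 0 0 0 0 1; 0 0 0 0 1",
)

```text
time: 6.08
ee_pos: [0.4929, -0.152, 0.0341]
eef_rot: [0.543, 0.453, -0.541, 0.454]
ft_force: [7.3, 3.1, -3.2]
width: 0.0101
```

```bash
python3 -c "from h import *;st()"
```

```text
t 6.08 tcp [ 0.4929 -0.152   0.0341] app [ 0.003  0.    -1.   ] jaw deg -10.2 F [ 7.3  3.1 -3.2] M [ 0.68 -1.52 -0.08] w 0.0101 q [-0.51  0.41  0.85  1.99 -0.39  0.91  0.37]
```

drive_tool(
  moves="0 0 0 -2 1; 0 0 0 0 1; 0 0 0 0 1",
)

```text
time: 6.45
ee_pos: [0.4929, -0.152, 0.0341]
eef_rot: [0.551, 0.444, -0.549, 0.445]
ft_force: [6.2, 3.2, -2.7]
width: 0.0101
```

```bash
python3 -c "from h import *;st()"
```

```text
t 6.45 tcp [ 0.4929 -0.152   0.0341] app [ 0.003  0.    -1.   ] jaw deg -12.2 F [ 6.2  3.2 -2.7] M [ 0.64 -1.59  0.12] w 0.0101 q [-0.52  0.41  0.86  1.99 -0.4   0.91  0.34]
```

drive_tool(
  moves="0 0 0 -2 1; 0 0 0 0 1; 0 0 0 0 1",
)

```text
time: 6.82
ee_pos: [0.4929, -0.1521, 0.0341]
eef_rot: [0.559, 0.434, -0.557, 0.435]
ft_force: [7.7, 3.2, -2.0]
width: 0.01
```

```bash
python3 -c "from h import *;st()"
```

```text
t 6.83 tcp [ 0.4929 -0.1521  0.0341] app [ 0.003  0.    -1.   ] jaw deg -14.1 F [ 7.7  3.2 -2. ] M [ 0.66 -1.6   0.34] w 0.01 q [-0.52  0.42  0.86  1.99 -0.4   0.91  0.31]
```

drive_tool(
  moves="0 0 0 -3 1; 0 0 0 0 1; 0 0 0 0 1",
)

```text
time: 7.2
ee_pos: [0.4929, -0.1522, 0.0341]
eef_rot: [0.57, 0.419, -0.568, 0.421]
ft_force: [7.5, 1.9, -2.1]
width: 0.0106
```

```bash
python3 -c "from h import *;st()"
```

```text
t 7.2 tcp [ 0.4929 -0.1522  0.0341] app [ 0.003 -0.    -1.   ] jaw deg -17.1 F [ 7.5  1.9 -2.1] M [ 0.46 -1.44  0.37] w 0.0106 q [-0.53  0.42  0.88  1.99 -0.41  0.91  0.26]
```

drive_tool(
  moves="0 0 0 0 0.5; 0 0 0 0 0.5; 0 0 0 0 0.5; 0 0 0.05 0 0.5; 0 0 0.05 0 0.5; 0 0 0.02 0 0.5; 0.0101 0.0501 0 7.85 0.5; 0.0101 0.0501 0 7.85 0.5; 0.0101 0.0501 0 7.85 0.5; 0.0101 0.0501 0 7.85 0.5; 0.0101 0.0501 0 7.85 0.5; 0.0101 0.0501 0 7.85 0.5; 0.0101 0.0501 0 7.85 0.5; 0.0101 0.0501 0 7.85 0.5; 0 0 0 0 0.5; 0 0 0 0 0.5",
)

```text
time: 9.2
ee_pos: [0.5717, 0.2467, 0.1532]
eef_rot: [0.268, 0.654, -0.268, 0.654]
ft_force: [0.3, -0.3, 0.1]
width: 0.044
```

```bash
python3 snap.py a2; python3 - <<'E'
from h import *
c=dict(np.load("top_a2.npz"))
h=cv2.cvtColor(c["color"],cv2.COLOR_RGB2HSV);m=cv2.inRange(h,np.array((0,170,90)),np.array((4,255,255)))[230:265,320:355]
vs,us=np.nonzero(m);P=np.array([onz(c,u+320,v+230,.048)[:2] for u,v in zip(us,vs)])
w,V=np.linalg.eigh(np.cov(P.T));q=V[:,1];print(P.mean(0),np.sqrt(12*w),np.degrees(np.arctan2(q[1],q[0])))
E
```

```text
t 9.2 tcp [0.5717 0.2467 0.1532] app [-0.    -0.001 -1.   ] jaw deg 45.5 F [ 0.3 -0.3  0.1] M [-0.05 -0.02 -0.01] w 0.044 q [-0.96  0.43  0.62  1.6  -0.26  1.2   0.51]
[ 0.49083244 -0.15240991] [0.00985655 0.03787941] 77.98727262360588
```

View pics/a2.png

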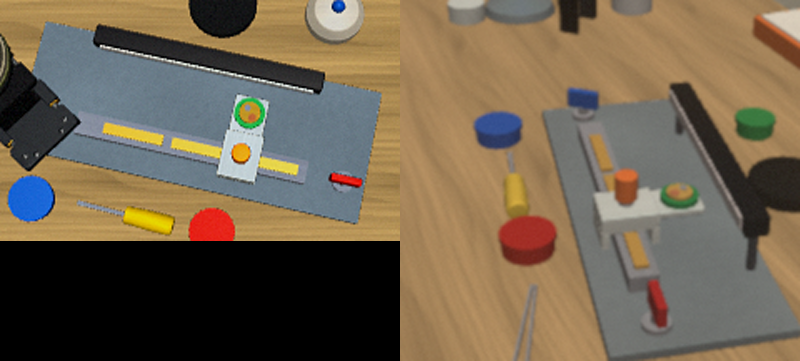

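Red wing now measures 78.0°, in line with the rail (78.4°), so it is home. Top view shows it lying along the rail near (346,181). On to blue.

drive_tool(
  moves="0.002 0.002 -0.04 0 0.5; 0 0 -0.03 0 0.5; 0 0 0 0 0.5; 0 0 0 0 0.5",
)

```text
time: 9.8
ee_pos: [0.5745, 0.2493, 0.0851]
eef_rot: [0.268, 0.654, -0.267, 0.655]
ft_force: [0.1, -0.2, -0.6]
width: 0.0434
```

```bash
python3 snap.py a3
```

```text
t 9.8 tcp [0.5745 0.2493 0.0851] app [ 0.001  0.001 -1.   ] jaw deg 45.5 F [ 0.1 -0.2 -0.6] M [-0.08 -0.03 -0.01] w 0.0434 q [-0.93  0.51  0.59  1.65 -0.31  1.08  0.54]
```

View pics/a3.png

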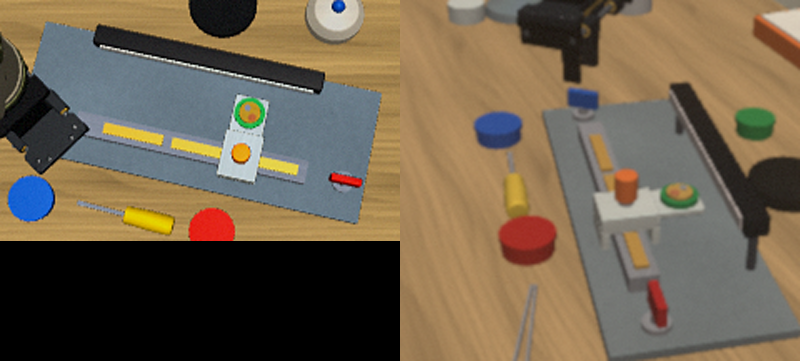

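```bash
python3 - <<'E'
from h import *
c=dict(np.load("side_a3.npz"));E=np.linalg.inv(c["extrinsics"])
def pr(p):
    q=E@np.r_[p,1];u=c["fx"]*q[0]/q[2]+c["cx"];v=c["fy"]*q[1]/q[2]+c["cy"];s=400/210
    return (u.round(1),v.round(1)),((u-120)*s+400,(v-120)*s)
print("tip mid",pr([.5745,.2493,.074]),"wing top ctr",pr([.5738,.2488,.05]),"bot",pr([.5738,.2488,.026]))
j=np.array([.7,.7,0])*.022
print(pr(np.array([.5745,.2493,.074])-j),pr(np.array([.5745,.2493,.074])+j))
for b in blobs(c["color"],(105,120,60),(125,255,255),(195,155,240,190)):print(b)
E
```

```text
tip mid ((np.float64(213.8), np.float64(158.3)), (np.float64(578.649174021108), np.float64(73.00332643363076))) wing top ctr ((np.float64(213.8), np.float64(167.4)), (np.float64(578.6215937360928), np.float64(90.24491463262837))) bot ((np.float64(214.0), np.float64(176.1)), (np.float64(578.9635491403797), np.float64(106.88475318612599)))
((np.float64(210.0), np.float64(162.0)), (np.float64(571.4987994263988), np.float64(80.0022677644336))) ((np.float64(217.4), np.float64(154.8)), (np.float64(585.579278279585), np.float64(66.21999047283848)))
(np.int32(118), array([215.5, 171.4]), [array([215.5, 171.5]), array([ 9., 13.]), np.float64(90.0)], [209, 167, 14, 10])
```

drive_tool(
  moves="0 0 -0.025 0 0.5; 0 0 -0.026 0 0.5; 0 0 0 0 0.5; 0 0 0 0 1; 0 0 0 0 1; 0 0 0 0 1; 0 0 0 0 1; 0 0 0 0 1; 0 0 0 0 1; 0 0 0 0 1",
)

```text
time: 11.15
ee_pos: [0.5739, 0.25, 0.0329]
eef_rot: [0.268, 0.654, -0.267, 0.655]
ft_force: [0.4, 0.7, 3.4]
width: 0.0103
```

```bash
python3 -c "from h import *;st()"
```

```text
t 11.15 tcp [0.5739 0.25   0.0329] app [ 0.001  0.001 -1.   ] jaw deg 45.6 F [0.4 0.7 3.4] M [ 0.13 -0.04  0.06] w 0.0103 q [-0.91  0.57  0.56  1.68 -0.35  0.99  0.57]
```

Gripped, with near-zero side load. Turn to jaw ≈ -11.6°, then test the stop.

drive_tool(
  moves="0 0 0 -7 1; 0 0 0 -7 1; 0 0 0 -7 1; 0 0 0 -7 1; 0 0 0 -7 1; 0 0 0 -7 1; 0 0 0 -7 1; 0 0 0 -4 1; 0 0 0 0 1; 0 0 0 0 1",
)

```text
time: 12.4
ee_pos: [0.576, 0.2507, 0.033]
eef_rot: [0.533, 0.466, -0.53, 0.467]
ft_force: [11.0, 3.7, -4.6]
width: 0.01
```

```bash
python3 -c "from h import *;st()"
```

```text
t 12.4 tcp [0.576  0.2507 0.033 ] app [ 0.005  0.001 -1.   ] jaw deg -7.4 F [11.   3.7 -4.6] M [ 0.77 -2.38  0.1 ] w 0.01 q [-1.05  0.63  0.76  1.69 -0.5   1.02 -0.25]
```

drive_tool(
  moves="0 0 0 -4 1; 0 0 0 -2 1; 0 0 0 0 1; 0 0 0 0 1",
)

```text
time: 12.9
ee_pos: [0.5762, 0.2506, 0.0331]
eef_rot: [0.557, 0.437, -0.553, 0.439]
ft_force: [11.6, 3.7, -6.8]
width: 0.01
```

```bash
python3 -c "from h import *;st()"
```

```text
t 12.9 tcp [0.5762 0.2506 0.0331] app [ 0.006  0.001 -1.   ] jaw deg -13.4 F [11.6  3.7 -6.8] M [ 0.8  -2.62  0.07] w 0.01 q [-1.07  0.64  0.78  1.69 -0.52  1.02 -0.34]
```

drive_tool(
  moves="0 0 0 -2 1; 0 0 0 0 1; 0 0 0 0 1",
)

```text
time: 13.28
ee_pos: [0.5762, 0.2506, 0.0331]
eef_rot: [0.564, 0.427, -0.561, 0.429]
ft_force: [13.0, 3.7, -6.7]
width: 0.0104
```

```bash
python3 -c "from h import *;st()"
```

```text
t 13.28 tcp [0.5762 0.2506 0.0331] app [ 0.006  0.001 -1.   ] jaw deg -15.4 F [13.   3.7 -6.7] M [ 0.74 -2.67  0.28] w 0.0104 q [-1.07  0.65  0.79  1.69 -0.52  1.02 -0.37]
```

drive_tool(
  moves="0 0 0 -3 1; 0 0 0 0 1; 0 0 0 0 1",
)

```text
time: 13.65
ee_pos: [0.5762, 0.2505, 0.0331]
eef_rot: [0.575, 0.413, -0.572, 0.415]
ft_force: [11.5, 3.2, -6.2]
width: 0.0112
```

```bash
python3 -c "from h import *;st()"
```

```text
t 13.65 tcp [0.5762 0.2505 0.0331] app [ 0.006  0.001 -1.   ] jaw deg -18.4 F [11.5  3.2 -6.2] M [ 0.61 -2.67  0.48] w 0.0112 q [-1.08  0.65  0.8   1.69 -0.53  1.03 -0.42]
```

drive_tool(
  moves="0 0 0 0 0.5; 0 0 0 0 0.5; 0 0 0 0 0.5; 0 0 0.05 0 0.5; 0 0 0.05 0 0.5; 0 0 0.02 0 0.5; -0.0056 -0.0267 0 9.68 0.5; -0.0056 -0.0267 0 9.68 0.5; -0.0056 -0.0267 0 9.68 0.5; -0.0056 -0.0267 0 9.68 0.5; -0.0056 -0.0267 0 9.68 0.5; -0.0056 -0.0267 0 9.68 0.5; -0.0056 -0.0267 0 9.68 0.5; -0.0056 -0.0267 0 9.68 0.5; -0.0056 -0.0267 0 9.68 0.5; -0.0056 -0.0267 0 9.68 0.5; 0 0 0 0 0.5; 0 0 0 0 0.5",
)

```text
time: 15.9
ee_pos: [0.5175, -0.0164, 0.1522]
eef_rot: [0.073, 0.704, -0.072, 0.703]
ft_force: [-0.2, -0.5, -0.3]
width: 0.0435
```

```bash
python3 snap.py a4; python3 - <<'E'
from h import *
c=dict(np.load("top_a4.npz"))
h=cv2.cvtColor(c["color"],cv2.COLOR_RGB2HSV)
for x0,y0,x1,y1,lo,hi in((320,230,355,265,(0,170,90),(4,255,255)),(135,190,170,225,(100,120,60),(130,255,255))):
    m=cv2.inRange(h,np.array(lo),np.array(hi))[y0:y1,x0:x1]
    vs,us=np.nonzero(m);P=np.array([onz(c,u+x0,v+y0,.048)[:2] for u,v in zip(us,vs)])
    w,V=np.linalg.eigh(np.cov(P.T));q=V[:,1];print(P.mean(0),np.sqrt(12*w),np.degrees(np.arctan2(q[1],q[0])))
E
```

```text
t 15.9 tcp [ 0.5175 -0.0164  0.1522] app [-0.001  0.    -1.   ] jaw deg 78.2 F [-0.2 -0.5 -0.3] M [ 0.01 -0.02 -0.  ] w 0.0435 q [-0.73  0.18  0.75  1.88 -0.14  1.13  1.44]
[ 0.49087177 -0.15251519] [0.00923674 0.03860059] 77.97249696715438
[0.57384584 0.24770055] [0.01185064 0.04135541] 77.77423199157137
```

View pics/a4.png

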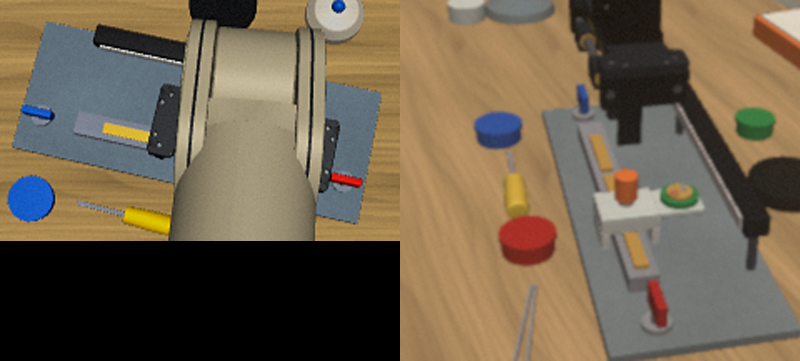

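Both wings now measure about 78°, along the rail. In the side view the knob is at (626,185), straight below the fingers. Descending over it.

drive_tool(
  moves="0.003 0 -0.04 0 0.5; 0 0 0 0 0.5; 0 0 0 0 0.5",
)

```text
time: 16.38
ee_pos: [0.521, -0.017, 0.1134]
eef_rot: [0.072, 0.703, -0.072, 0.704]
ft_force: [0.2, 0.1, 0.8]
width: 0.0438
```

```bash
python3 snap.py a5; python3 - <<'E'
from h import *
c=dict(np.load("side_a5.npz"));print(blobs(c["color"],(3,150,100),(17,255,255),(220,195,255,240)))
E
```

```text
t 16.38 tcp [ 0.521  -0.017   0.1134] app [ 0. -0. -1.] jaw deg 78.3 F [0.2 0.1 0.8] M [-0.   -0.04 -0.02] w 0.0438 q [-0.71  0.25  0.74  1.91 -0.19  1.05  1.48]
[(np.int32(146), array([237.5, 218.6]), [array([237.5, 218. ]), array([11., 16.]), np.float64(0.0)], [232, 210, 12, 17])]
```

View pics/a5.png

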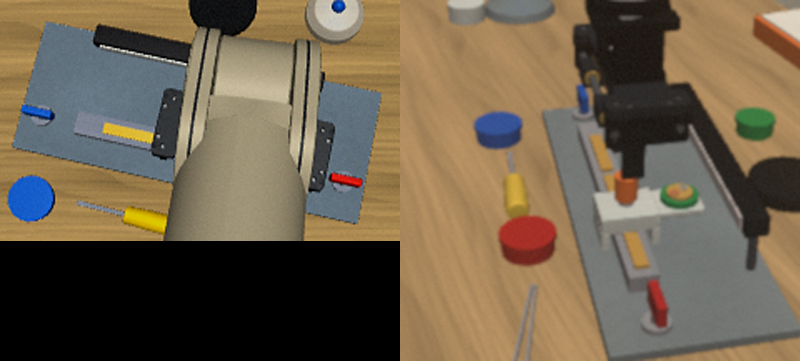

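drive_tool(
  moves="0 0 -0.025 0 0.5; 0 0 -0.0155 0 0.5; 0 0 0 0 0.5; 0 0 0 0 1; 0 0 0 0 1; 0 0 0 0 1; 0 0 0 0 1; 0 0 0 0 1; 0 0 0 0 1",
  newtons=35,
)

```text
time: 17.6
ee_pos: [0.521, -0.0173, 0.0726]
eef_rot: [0.072, 0.703, -0.072, 0.704]
ft_force: [-1.7, 0.2, 6.6]
width: 0.023
```

```bash
python3 snap.py a6
```

```text
t 17.6 tcp [ 0.521  -0.0173  0.0726] app [ 0.001  0.    -1.   ] jaw deg 78.3 F [-1.7  0.2  6.6] M [-0.15  0.3   0.01] w 0.023 q [-0.68  0.31  0.72  1.94 -0.25  0.97  1.53]
```

View pics/a6.png

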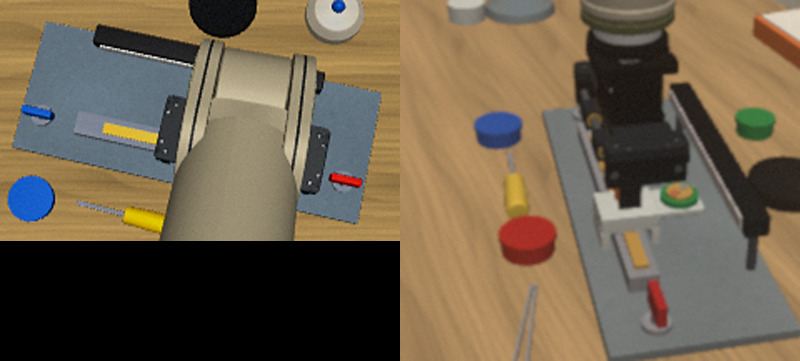

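The knob is held at 23 mm opening, with the near finger at (630,190) in front of it. The notch should be about 96 mm further on, so I'll slide 80 mm first and then feel for it.

drive_tool(
  moves="0.002 0.0098 0 0 1; 0.002 0.0098 0 0 1; 0.002 0.0098 0 0 1; 0.002 0.0098 0 0 1; 0.002 0.0098 0 0 1; 0.002 0.0098 0 0 1; 0.002 0.0098 0 0 1; 0.002 0.0098 0 0 1; 0 0 0 0 1",
)

```text
time: 18.82
ee_pos: [0.5375, 0.0623, 0.0726]
eef_rot: [0.072, 0.703, -0.071, 0.704]
ft_force: [1.4, 4.1, 4.2]
width: 0.0234
```

drive_tool(
  moves="0.0006 0.0029 0 0 1; 0 0 0 0 1",
)

```text
time: 19.08
ee_pos: [0.5378, 0.0637, 0.0726]
eef_rot: [0.072, 0.703, -0.072, 0.704]
ft_force: [1.3, -0.4, 5.7]
width: 0.0232
```

drive_tool(
  moves="0.0006 0.0029 0 0 1; 0 0 0 0 1",
)

```text
time: 19.32
ee_pos: [0.5383, 0.0663, 0.0726]
eef_rot: [0.072, 0.703, -0.072, 0.704]
ft_force: [1.2, -0.6, 5.9]
width: 0.0228
```

drive_tool(
  moves="0.0004 0.002 0 0 1; 0 0 0 0 1",
)

```text
time: 19.58
ee_pos: [0.5387, 0.0681, 0.0726]
eef_rot: [0.072, 0.703, -0.072, 0.704]
ft_force: [0.2, -2.6, 6.5]
width: 0.0231
```

drive_tool(
  moves="0.0004 0.002 0 0 1; 0 0 0 0 1",
)

```text
time: 19.82
ee_pos: [0.5391, 0.0701, 0.0726]
eef_rot: [0.072, 0.703, -0.072, 0.704]
ft_force: [-0.2, -2.1, 6.2]
width: 0.0233
```

drive_tool(
  moves="0.0004 0.002 0 0 1; 0 0 0 0 1",
)

```text
time: 20.08
ee_pos: [0.5396, 0.0726, 0.0726]
eef_rot: [0.072, 0.703, -0.072, 0.704]
ft_force: [0.8, 0.6, 5.8]
width: 0.023
```

drive_tool(
  moves="0.0004 0.002 0 0 1; 0 0 0 0 1",
)

```text
time: 20.32
ee_pos: [0.5401, 0.0748, 0.0726]
eef_rot: [0.072, 0.703, -0.072, 0.704]
ft_force: [0.7, 0.4, 5.1]
width: 0.0232
```

drive_tool(
  moves="0.0002 0.001 0 0 1; 0 0 0 0 1",
)

```text
time: 20.58
ee_pos: [0.5403, 0.0759, 0.0726]
eef_rot: [0.072, 0.703, -0.072, 0.704]
ft_force: [1.3, 2.1, 4.0]
width: 0.0231
```

drive_tool(
  moves="0.0002 0.001 0 0 1; 0 0 0 0 1",
)

```text
time: 20.82
ee_pos: [0.5405, 0.0771, 0.0726]
eef_rot: [0.072, 0.703, -0.072, 0.704]
ft_force: [2.0, 1.3, 5.1]
width: 0.0232
```

drive_tool(
  moves="0.0002 0.001 0 0 1; 0 0 0 0 1",
)

```text
time: 21.08
ee_pos: [0.5407, 0.0776, 0.0726]
eef_rot: [0.072, 0.703, -0.072, 0.704]
ft_force: [0.6, 0.8, 6.6]
width: 0.0232
```

drive_tool(
  moves="0.0002 0.001 0 0 1; 0 0 0 0 1",
)

```text
time: 21.32
ee_pos: [0.5407, 0.078, 0.0725]
eef_rot: [0.072, 0.703, -0.072, 0.704]
ft_force: [0.1, -1.5, 7.3]
width: 0.0232
```

drive_tool(
  moves="0.0002 0.001 0 0 1; 0 0 0 0 1",
)

```text
time: 21.58
ee_pos: [0.5408, 0.0784, 0.0726]
eef_rot: [0.072, 0.703, -0.073, 0.704]
ft_force: [-1.4, -4.3, 8.9]
width: 0.0232
```

```bash
python3 snap.py a7
```

```text
t 21.57 tcp [0.5408 0.0784 0.0726] app [ 0.001 -0.001 -1.   ] jaw deg 78.3 F [-1.4 -4.3  8.9] M [-1.    0.15  0.03] w 0.0232 q [-0.79  0.36  0.67  1.88 -0.27  0.99  1.36]
```

View pics/a7.png

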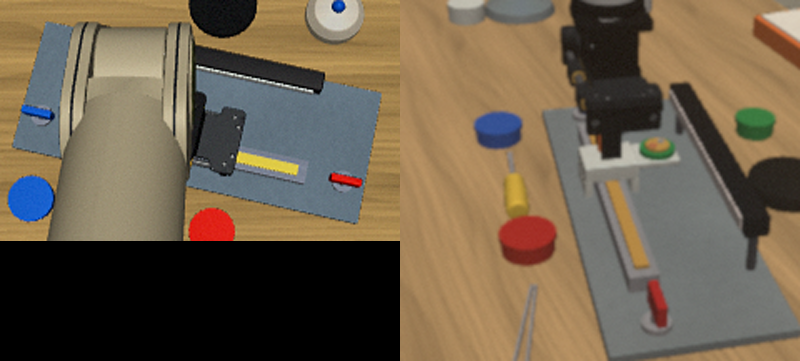

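The TCP now moves only 0.4 mm per 1 mm commanded, and the push is rising, so the ball looks seated. I'll confirm with a little more push, then a back-push.

drive_tool(
  moves="0.0002 0.001 0 0 1; 0 0 0 0 1",
)

```text
time: 21.92
ee_pos: [0.5409, 0.0786, 0.0726]
eef_rot: [0.072, 0.703, -0.073, 0.704]
ft_force: [-1.7, -6.3, 8.8]
width: 0.023
```

drive_tool(
  moves="0.0002 0.001 0 0 1; 0 0 0 0 1",
)

```text
time: 22.18
ee_pos: [0.5409, 0.0789, 0.0725]
eef_rot: [0.072, 0.703, -0.074, 0.703]
ft_force: [-2.3, -8.4, 11.1]
width: 0.023
```

drive_tool(
  moves="-0.0004 -0.002 0 0 1; -0.0004 -0.002 0 0 1; 0 0 0 0 1",
)

```text
time: 22.55
ee_pos: [0.5407, 0.0775, 0.0726]
eef_rot: [0.072, 0.703, -0.072, 0.704]
ft_force: [0.1, -1.4, 6.9]
width: 0.0228
```

drive_tool(
  moves="-0.0002 -0.001 0 0 1; 0 0 0 0 1",
)

```text
time: 22.8
ee_pos: [0.5406, 0.0773, 0.0726]
eef_rot: [0.072, 0.703, -0.071, 0.704]
ft_force: [2.0, 2.1, 5.6]
width: 0.0232
```

drive_tool(
  moves="-0.0002 -0.001 0 0 1; 0 0 0 0 1",
)

```text
time: 23.05
ee_pos: [0.5405, 0.0769, 0.0726]
eef_rot: [0.072, 0.703, -0.071, 0.704]
ft_force: [2.0, 4.8, 4.0]
width: 0.0231
```

drive_tool(
  moves="-0.0002 -0.001 0 0 1; 0 0 0 0 1",
)

```text
time: 23.3
ee_pos: [0.5404, 0.0766, 0.0726]
eef_rot: [0.072, 0.703, -0.071, 0.704]
ft_force: [4.5, 6.1, 3.5]
width: 0.0232
```

Held both ways, with only about 0.4 mm of give per 1 mm commanded in each direction. Relaxing to the centre.

drive_tool(
  moves="0.0005 0.0024 0 0 1; 0 0 0 0 1; 0 0 0 0 1; 0 0 0 0 1",
)

```text
time: 23.8
ee_pos: [0.5406, 0.0775, 0.0726]
eef_rot: [0.072, 0.703, -0.072, 0.704]
ft_force: [2.7, 1.9, 6.5]
width: 0.0233
```

```bash
python3 snap.py a8; python3 - <<'E'
from h import *
T0=dict(np.load("top0.npz"));S0=dict(np.load("side0.npz"))
for n,c0 in(("top",T0),("side",S0)):
    c=dict(np.load(f"{n}_a8.npz"));cv2.imwrite(f"pics/{n}_a8full.png",c["color"][:,:,::-1])
E
```

```text
t 23.8 tcp [0.5406 0.0775 0.0726] app [ 0.001  0.001 -1.   ] jaw deg 78.3 F [2.7 1.9 6.5] M [ 0.32 -0.44 -0.01] w 0.0233 q [-0.79  0.36  0.67  1.88 -0.27  0.99  1.36]
```

View pics/side_a8full.png

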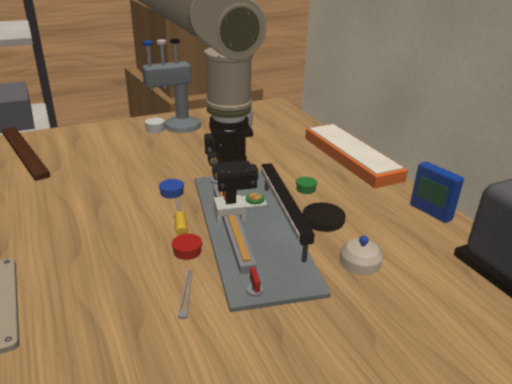

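The side view shows the tubs, cushion, dome, driver and tweezers at the same pixels as at the start, for example red tub (187,246) and dome (361,255). The red wing at (256,280) lies along the rail and the knob is in the fingers at (231,195). The carriage travelled 96.8 mm against 96.5 mm predicted from the gap in the brass strip. Handing in.

```bash
python3 -c "
from bench import ticket
print(ticket.close_job())"
```

```text
the job is handed in; nothing more can be done
None
```

I turned the red bolt and then the blue bolt clockwise to their stops. Then I gripped the orange knob, slid the carriage into the notch, and handed the job in at about 24 s with the knob still held.

- **Bolts:** the twisting torque rose at each stop. The wings then measured 78.0° (red) and 77.8° (blue), against about 78.4° for the rail.
- **Notch:** the carriage travelled 96.8 mm, against 96.5 mm predicted from the gap in the brass strip. The push changed by about 10 N going forward, and a gentle back-push was resisted as well. I relaxed the push to about 3 N sideways before handing in. The ball itself can't be seen, so its seating is inferred from the forces and the position.
- **Other things:** the tubs, tools and other things looked unmoved in the final side view; I compared them by eye and didn't measure them.
- **Small disagreements:** the bolt and knob positions felt by the grip were 1–3 mm off the camera estimates. A steady upward force of about 6 N stayed on the tool while it held the knob.

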